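# Level a rocking display plinth with its screw foot

### The arm

A 6-joint arm with a two-finger parallel gripper is mounted at the origin on a cart in front of the work surface, level with it; the furniture and walls round the work are solid. World frame = base frame: x ahead of the robot, y to its left, z up, the work surface at z = 0. Lengths are in mm, angles in degrees, forces in N, time in s.
With the tool pointing down it reaches from about 350 to 850 mm from the base axis. Payload 8.1 kg.
Tool frame: the origin (TCP) lies between the finger pads; the fingertips stand ahead of it and the grasp point (between the pads) lies 2 mm behind it (nose_length is the z of the fingertips in the tool frame, in mm); z points along the fingers, y is the direction in which the jaws open and shut (so a half turn about z gives the same grasp; the last joint's range is limited). The gripper opens to 85 mm and grips with 20 to 120 N. Pads are 22 mm wide; open, the fingers measure 114 mm over their backs; the gripper's body (76 mm by 85 mm) begins 54 mm behind the grasp point. The pads swing forward as they close: fully open they stand 13 mm farther back than shut.
Start: joints at [63.633, 7.471, 85.268, -0, 87.261, -4.893], TCP at [219.631, 558.362, 248.292] pointing down, gripper open.
Joint ranges: [-169.43, 169.43], [-51.17, 129.36], [1.28, 143.12], [-76.62, 256.62], [0, 156.53], [-152.29, 152.29]. Speed limits (degrees/s): [136.94, 136.94, 159.86, 180, 180, 180].

### API

Orientations are given as [roll, pitch, yaw] about the fixed x, y, z axes, in that order (R = Rz(yaw) Ry(pitch) Rx(roll)).
In Python, from bench import * gives the robot as it stands.
- The arm moves only by the tool jog_arm, never from a script. Its argument "plan" is a list of rows, each a list of 3 entries, a list of its own where there are three numbers: the turn, a rotation vector about the tool's x, y, z in degrees, then the shift along the tool's x, y, z in m, then the gripper's target within -1 to 1 (fully open at 1, half-way at 0, shut at -1). A call has 1 to 12 rows; each row is the pose to reach, as a shift and turn from the pose commanded when the call began, along the tool's axes at that moment; what a row does not reach only later rows make up. A row lasts 1/8 s, in which the tool goes at most 62.5 mm and 10.7 degrees, less where a joint would pass 70% of its speed; a pose out of reach is approached as far as the arm can. A call with a gripper value outside its range is refused whole. The fingers move at their own pace and stop on an object; "force" is the grip in N (left out, the last holds). Time passes only in rows, so rows that repeat a pose let the fingers close. It gives the time, the measured TCP pose, the force and the opening at its end, in the units of the state.
- sense(): the state, without advancing time (a new reading comes with each control period).
- snapshot(name): name is "side" or "top"; returns (picture, depth): 480x640x3 uint8, blue, green, red; 480x640 float32, mm along the optical axis (not along the pixel's ray), 0 where there is no reading.
- camera_info(name): a dict with "fov_y" (degrees; the focal length in pixels is half the picture's height over the tangent of half this angle, whatever the lens; pixels are square), "cx", "cy" (the principal point, pixels), "dist_coeffs" ([k1, k2, p1, p2, k3] as OpenCV has them; the pictures are not rectified), "origin" and "orientation" of the camera in the world. Camera axes: x right, y down, z forward; pixel columns grow to the right and rows downward; lengths in mm; the calibration is good to about 2 mm. A picture is of the moment at which its call begins. camera_info takes no time and is no camera call.
- hand_in(): hands the job in, once; it reports no verdict.
The state is a dict: "time": time; "joint_pos": joint angles; "qd": joint speeds; "joint_efforts": joint torques, N m; "tool_pos": TCP position; "tcp_rot": TCP orientation; "ft_force": force on the tool from outside, world axes, zero at the start; "wrist_torque": the same for the moment, N m; "finger_gap": finger opening in mm.
Only numpy, scipy, OpenCV 4.12 (cv2) and the standard library are available. Lean on these libraries where they do the work, as an engineer would, in place of code of your own. Each camera call takes 0.05 s, during which the arm holds its last target.

### The job

The round display plinth leans and rocks because its one screw foot is screwed up too far. Turn the square-headed foot screw clockwise, letting go and taking hold of it afresh as often as needed, until the plinth stands level and firm on all four feet. Leave the plinth where it is with the little cup standing on it, and don't disturb the bell beside it.

Things in the scene. Friction and masses are not known exactly. Their poses are not given: they have to be found in the camera images.
- plinth: loose round wooden board, 200 mm across, 22 thick, top 46 mm above the table when level, 1.3 kg. Origin: board's centre, in the plane of the fixed feet's soles (on the table when level); z normal to the board. Feet on a circle of 82 mm radius: fixed ones at local +x, +y, -x, screw foot at -y. With that foot too short the board leans down over it, about 0.02 rad per rad of screw still to turn.
- screw_head (a point): centre of the steel square head on the foot screw: 28 x 28 mm across flats, 30 mm high, about 76 mm above the table, at the plinth's local -y rim, its underside 10 mm or more above the board. z: the screw's axis; x, y square to the flats, turning with it. Turned clockwise from above, the foot goes down and the board over it rises 1.6 mm per rad (10 mm a turn); the head keeps its height.
- foot_screw (a joint): angle of the foot screw in rad, growing clockwise as seen from above; 0 when the screw foot is as long as the three fixed feet, negative when too short. Starts between -5.0 and -3.4; stops at -5.8 and +2.4. Light friction of 0.04 N m; it stays where it is left and can be turned back.
- cup: small green carved cup, 64 mm across and 50 mm high, loose, standing on the plinth's top near its middle, on the side away from the screw; origin at the centre of its underside, z up.
- bell: little yellow clay bell, 42 mm across and 59 mm high, loose on the table beside the plinth, about 150 mm from the plinth's centre on the side away from the screw; origin at the centre of its underside, z up.
There are look-alikes about, which are no part of the job. What is shaped like the cup but orange or turquoise is not meant.

How it is judged:
By the outcome, as a careful person would: the job done as asked, in the order asked, and still so for the second after the job is handed in, with the robot touching nothing.
It also fails if it takes over 61 s, if anything falls off the work surface, if the arm or the gripper's body presses on something with over 40 N, if the wrist force passes 120 N, or if a joint passes its speed limit or range.

## Working session

There is one attempt and no reset: what is moved stays moved. The work goes in short steps, Python scripts to look and compute and a tool call to move; the robot and the scene stay as the last step left them, time stands still between calls to the robot, and variables do not carry over. Pictures are saved under pics/ and viewed, and the job is handed in when it is done.

Besides the shell and the picture viewer there is one more tool, called after "Request:" as a command line: name --argument value ..., lists and objects as JSON in quotes. jog_arm: Moves the arm, as the interface text tells. Its arguments: {"type":"object","properties":{"plan":{"type":"array","items":{"type":"array"}},"force":{"type":"number"}},"required":["plan"]}

```bash
mkdir -p pics; ls; python3 - <<'E'
from bench import *
import cv2,numpy as np
print(sense())
for n in("side","top"):
    p,d=snapshot(n); cv2.imwrite(f"pics/{n}0.png",p); np.save(f"{n}0.npy",d); print(n,camera_info(n))
E
```

```text
pics
{'time': 0.0, 'joint_pos': array([ 6.36322415e+01,  7.51636039e+00,  8.53310692e+01, -1.63897970e-05,
        8.72617509e+01, -4.89227030e+00]), 'qd': array([ 0.05491414,  0.03041693,  0.07300853, -0.01820349, -0.087674  ,
       -0.03632191]), 'joint_efforts': array([-1.02929021e-04, -5.69387877e+01, -5.00562251e+01, -2.45518795e-04,
        1.42746998e-02,  5.09645156e-05]), 'tool_pos': array([219.39550878, 557.87562636, 247.21419954]), 'tcp_rot': array([-1.79891216e+02, -9.29487425e-03,  1.58524504e+02]), 'ft_force': array([ 0.3762064 , -0.45505231, -0.26230654]), 'wrist_torque': array([ 0.01041061,  0.01862379, -0.01357425]), 'finger_gap': 85.29740258157798}
side {'fov_y': 51.11266879948598, 'cx': 328.5798611452843, 'cy': 241.19368189037044, 'dist_coeffs': array([0.01662427, 0.        , 0.        , 0.        , 0.        ]), 'origin': array([ 207.03669842, -134.80434679,  602.13287791]), 'orientation': array([-128.38675631,   -0.2735627 ,  -18.14772132])}
top {'fov_y': 42.884112092402894, 'cx': 320.0246080257791, 'cy': 247.99163145388295, 'dist_coeffs': array([-0.10921485,  0.        ,  0.        ,  0.        ,  0.        ]), 'origin': array([ 236.48211015,  468.34623185, 1248.59147308]), 'orientation': array([-1.71301759e+02, -9.28229414e-02, -8.88744417e+01])}
```

View pics/side0.png

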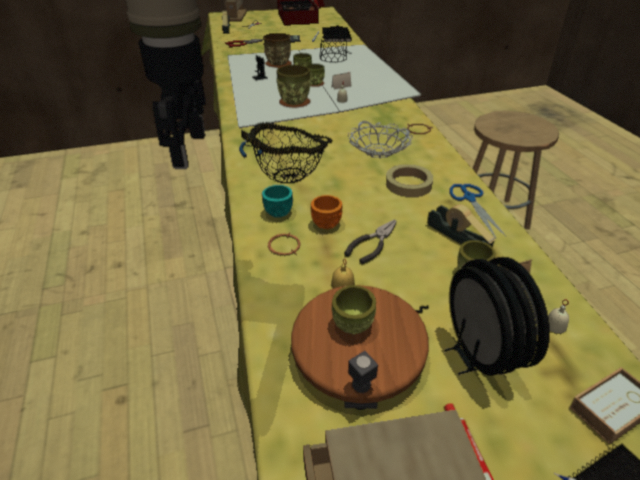

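View pics/top0.png

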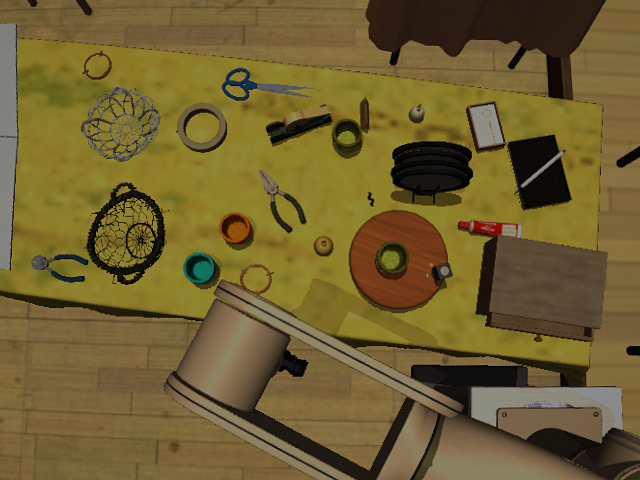

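The side view shows the plinth centred near (360,342), with the screw head at (363,365), the green cup at (354,310) and the bell at (343,278). In the top view the head is at (441,271), the cup at (392,260) and the bell at (323,245). A wooden box (540,285) and a plate rack (430,168) stand close to the plinth.

```bash
cat > h.py <<'E'
from bench import *
import cv2,numpy as np
from scipy.spatial.transform import Rotation as Ro
def cam(n):
    c=camera_info(n); f=240/np.tan(np.radians(c['fov_y']/2))
    K=np.array([[f,0,c['cx']],[0,f,c['cy']],[0,0,1]])
    return K,np.array(c['dist_coeffs']),Ro.from_euler('xyz',c['orientation'],degrees=True).as_matrix(),np.array(c['origin'])
def rays(n,px):
    K,D,R,o=cam(n); u=cv2.undistortPoints(np.array(px,float).reshape(-1,1,2),K,D).reshape(-1,2)
    return np.c_[u,np.ones(len(u))]@R.T,o
def onz(n,px,z):
    r,o=rays(n,px); return o+r*((z-o[2])/r[:,2])[:,None]
def cloud(n,d):
    v,u=np.mgrid[0:480,0:640]; r,o=rays(n,np.c_[u.ravel(),v.ravel()])
    return (o+r*d.reshape(-1,1)).reshape(480,640,3)
def proj(n,P):
    K,D,R,o=cam(n); p,_=cv2.projectPoints((np.array(P,float).reshape(-1,3)-o)@R,np.zeros(3),np.zeros(3),K,D); return p.reshape(-1,2)
E
python3 - <<'E'
from h import *
for n,pts in(("side",[(363,362),(354,300),(343,278),(330,360),(400,340)]),("top",[(441,271),(447,271),(392,260),(323,245),(370,230),(400,225),(540,285),(430,150),(490,228)])):
    d=np.load(n+"0.npy");C=cloud(n,d)
    for u,v in pts: print(n,u,v,C[v,u].round(0))
    p=cv2.imread(f"pics/{n}0.png")
    x0,y0,w,h=(280,250,200,150) if n=="side" else (300,180,240,150)
    cv2.imwrite(f"pics/{n}0c.png",cv2.resize(p[y0:y0+h,x0:x0+w],None,fx=800/w if n=="side" else 800/w,fy=800/w,interpolation=cv2.INTER_CUBIC))
# board plane fit (brown mask) 
    hsv=cv2.cvtColor(p,cv2.COLOR_BGR2HSV)
    m=(hsv[...,0]<14)&(hsv[...,1]>90)&(C[...,2]>15)&(C[...,2]<60)&(d>0)
    k,l,s,c=cv2.connectedComponentsWithStats(m.astype(np.uint8)); i=1+np.argmax(s[1:,4]); print(s[i],c[i])
    P=C[cv2.erode((l==i).astype(np.uint8),np.ones((3,3)))>0]; 
    for _ in range(4):
        a=np.linalg.lstsq(np.c_[P[:,:2],np.ones(len(P))],P[:,2],rcond=None)[0]
        r=P[:,2]-np.c_[P[:,:2],np.ones(len(P))]@a; P=P[abs(r)<3]
    print("plane",a,"res",r.std(),len(P),P.min(0),P.max(0))
    T=C[(d>0)&(abs(C[...,2])<15)]; print("table z med",np.median(T[:,2]))
E
```

```text
side 363 362 [374. 230.  94.]
side 354 300 [409. 353.  75.]
side 343 278 [428. 451.  28.]
side 330 360 [349. 284.  43.]
side 400 340 [454. 284.  46.]
[ 292  288  136  116 9562] [360.29240745 347.97594645]
plane [ 0.02426541  0.06937678 15.31704455] res 1.0418277518858206 8068 [305.66537119 212.88402113  36.62081565] [496.11491862 404.15372967  54.35824398]
table z med 1.0259895866572037
top 441 271 [373. 238.  94.]
top 447 271 [374. 226.  92.]
top 392 260 [397. 328.  62.]
top 323 245 [429. 464.  30.]
top 370 230 [457. 371.  54.]
top 400 225 [469. 311.  51.]
top 540 285 [348.  50. 105.]
top 430 150 [593. 268. 154.]
top 490 228 [473. 121.  23.]
[ 350  211   97   98 6340] [397.5307571  259.23785489]
plane [ 0.02219582  0.06808825 16.85258718] res 1.52966079553396 4435 [306.02299769 218.50610385  37.72950988] [496.55622622 408.71594075  56.64634257]
table z med 1.349093792755184
```

View pics/side0c.png

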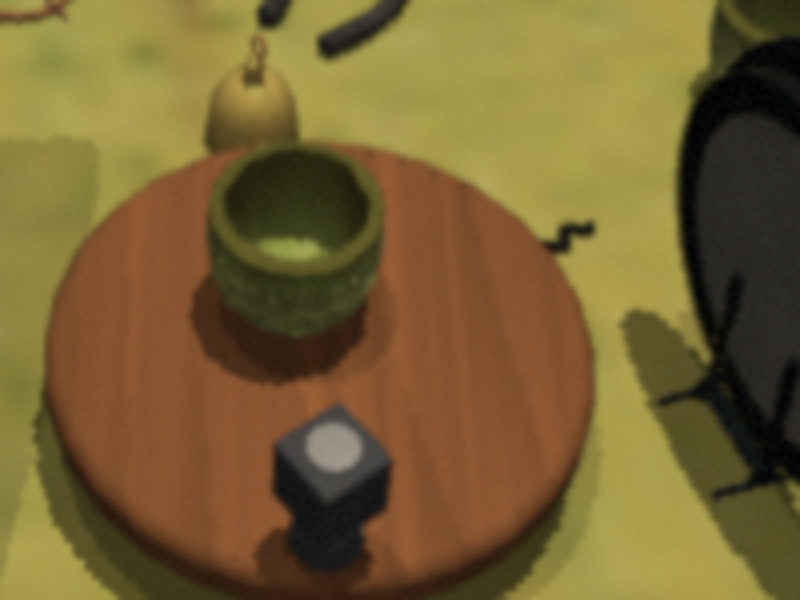

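View pics/top0c.png

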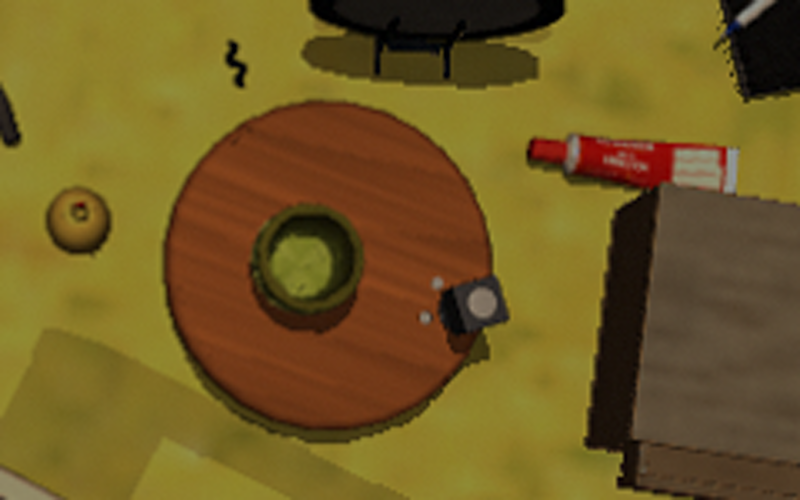

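```bash
python3 - <<'E'
from h import *
for n in("side","top"):
    d=np.load(n+"0.npy");C=cloud(n,d);p=cv2.imread(f"pics/{n}0.png")
    reg=(np.hypot(C[...,0]-374,C[...,1]-235)<35)&(d>0)
    m=reg&(C[...,2]>(86 if n=="side" else 80)); P=C[m]
    print(n,len(P),"z med",np.median(P[:,2]),P[:,:2].mean(0))
    v,u=np.nonzero(m); print(u.min(),u.max(),v.min(),v.max())
    r=cv2.minAreaRect(P[:,:2].astype(np.float32)); print(r)
    # light top face
    g=cv2.cvtColor(p,cv2.COLOR_BGR2GRAY)
    x0,x1,y0,y1=u.min()-4,u.max()+5,v.min()-4,v.max()+8
    print(g[y0:y1,x0:x1])
E
```

```text
side 468 z med 91.85100253815551 [373.66194992 229.16546244]
348 377 351 377
((374.2599182128906, 230.65487670898438), (27.994150161743164, 28.284141540527344), 17.520925521850586)
[[ 97  93  95 ...  98  99 101]
 [ 98  97  96 ...  97  99  97]
 [ 99  96  97 ...  99  99  96]
 ...
 [100 100  97 ... 101 103 102]
 [100  97  88 ... 102 104 104]
 [ 97  88  71 ...  99 102 104]]
top 232 z med 92.3770215004979 [374.53212039 233.72253312]
434 452 262 279
((375.05291748046875, 232.42579650878906), (28.104522705078125, 29.846277236938477), 17.098873138427734)
[[ 71  72  74  76  77  75  75  76  74  73  71  68  68  66  67  66  49  56
  130 125 124 124 123 123 124 122 123]
 [ 67  69  70  72  73  74  75  76  75  76  75  74  72  71  69  68  53  58
  129 124 123 125 123 123 123 122 122]
 [ 69  68  68  66  70  69  72  74  76  76  75  75  77  76  74  71  56  57
  129 124 123 123 123 123 123 122 123]
 [ 75  72  71  68  69  68  68  69  72  75  74  75  76  77  77  77  60  60
  131 126 123 124 122 124 123 123 123]
 [ 74  81  74  72  73  70  68  68  67  70  71  72  74  77  78  65  47  45
  100 128 126 123 123
[... 2030 characters left out ...]
 110 110 111 109 108]
 [ 71  72  73  75  35  33  31  30  37  35  33  28  28  51  50  56 114 112
  110 111 110 111 111 111 112 111 110]
 [ 72  73  72  75  32  31  34  34  35  35  33  28  40  55  51  57 117 112
  110 110 112 112 113 112 112 113 114]
 [ 73  71  74  74  64  34  33  35  34  33  29  30  51  52  51  50  80 113
  110 110 109 110 112 114 115 113 116]
 [ 71  71  72  73  75  31  31  34  34  31  26  41  54  53  52  50  56 115
  112 110 109 110 112 113 116 117 119]
 [ 69  72  70  71  74  62  31  31  32  29  38  55  54  54  51  51  58 115
  110 110 107 110 114 115 117 120 122]
 [ 72  71  69  69  71  71  62  61  55  41  37  57  54  55  52  51  58 115
  112 110 109 110 114 117 120 121 124]]
```

```bash
python3 - <<'E'
import bench; print([x for x in dir(bench) if not x.startswith('__')]); print(getattr(bench,'nose_length',None)); print(getattr(bench,'NOSE_LENGTH',None))
from h import *
for n in("side","top"):
    d=np.load(n+"0.npy");C=cloud(n,d);p=cv2.imread(f"pics/{n}0.png")
    q=np.hypot(C[...,0]-401,C[...,1]-313)
    hsv=cv2.cvtColor(p,cv2.COLOR_BGR2HSV)
    m=(d>0)&(q>115)&(q<330)&(abs(C[...,2])<12)&(hsv[...,0]>20)&(hsv[...,0]<32)
    P=C[m]
    for _ in range(5):
        a=np.linalg.lstsq(np.c_[P[:,:2]-[401,313],np.ones(len(P))],P[:,2],rcond=None)[0]
        r=P[:,2]-np.c_[P[:,:2]-[401,313],np.ones(len(P))]@a; P=P[abs(r)<2.5]
    print(n,"table",a,r.std(),len(P))
    # cup
    g=(hsv[...,0]>28)&(hsv[...,0]<45)&(hsv[...,1]>80)&(C[...,2]>75)&(C[...,2]<115)&(q<100)&(d>0); G=C[g]
    print("cup",len(G),cv2.minEnclosingCircle(G[:,:2].astype(np.float32)) if len(G) else 0, np.percentile(G[:,2],98) if len(G) else 0)
    # obstacles near head
    r=np.hypot(C[...,0]-374,C[...,1]-232)
    for lo,hi in((35,70),(70,110),(110,150),(150,200)):
        k=(r>lo)&(r<hi)&(d>0)&(C[...,2]>70); 
        if k.sum():
            z=C[k]; j=np.argmax(z[:,2]); print(lo,hi,k.sum(),z[j].round(),z.mean(0).round())
E
```

```text
['PlanningError', 'camera_info', 'hand_in', 'nose_length', 'sense', 'snapshot']
17.0
None
side table [ 2.20986902e-04 -1.44595250e-03  8.61560659e-01] 0.9935556604003213 37651
cup 649 ((397.9451904296875, 327.88433837890625), 30.348098754882812) 96.55762550044902
35 70 7 [390. 299.  94.] [392. 299.  89.]
70 110 1859 [348. 134. 109.] [373. 204.  99.]
110 150 6396 [379. 107. 109.] [362. 134. 103.]
150 200 7445 [566. 258. 172.] [498. 184. 117.]
top table [-5.85878819e-04  5.61196236e-04  1.07370283e+00] 1.3290014700146864 24569
cup 36 ((396.4493408203125, 334.7739562988281), 28.489097595214844) 94.36831249051173
70 110 998 [384. 135. 112.] [371. 185.  96.]
110 150 2094 [358. 118. 113.] [364. 137. 103.]
150 200 3713 [561. 243. 175.] [435. 140. 115.]
```

```bash
cat >> h.py <<'E'
def disc(n,p,zt=91,guess=(374.5,231.5)):
    """centre of light disc on head top"""
    u,v=proj(n,[[*guess,zt]])[0]; u,v=int(round(u)),int(round(v))
    g=cv2.cvtColor(p,cv2.COLOR_BGR2GRAY).astype(float)
    w=9; s=g[v-w:v+w+1,u-w:u+w+1]
    m=(s>80).astype(np.uint8); 
    k,l,st,c=cv2.connectedComponentsWithStats(m,connectivity=4)
    i=l[w,w]; b=(l==i); 
    return st[i],(c[i]+[u-w,v-w]),onz(n,[c[i]+[u-w,v-w]],zt)[0]
def goal(pos,axis_up,yaw):
    """tool frame: z=-axis, x heading yaw"""
    z=-np.array(axis_up,float); z/=np.linalg.norm(z)
    x=np.array([np.cos(np.radians(yaw)),np.sin(np.radians(yaw)),0]); x-=z*(x@z); x/=np.linalg.norm(x)
    return np.array(pos,float),np.c_[x,np.cross(z,x),z]
def delta(p0,R0,p1,R1):
    return Ro.from_matrix(R0.T@R1).as_rotvec(degrees=True),R0.T@(np.array(p1)-p0)/1000
def cur():
    s=sense(); return np.array(s['tool_pos']),Ro.from_euler('xyz',s['tcp_rot'],degrees=True).as_matrix(),s
E
python3 - <<'E'
from h import *
np.set_printoptions(precision=3,suppress=True)
for n in("side","top"): print(n,disc(n,cv2.imread(f"pics/{n}0.png")))
for _ in range(3):
    p,R,s=cur(); print(p,s['tcp_rot'],s['time'])
p0=np.array([219.631,558.362,248.292]);R0=Ro.from_euler('xyz',[180,0,158.526],degrees=True).as_matrix()
for z in (160,77):
    A=np.array([-.0234,-.0692,1]); c=np.array([374.8,231.8,91.]); P=c+A*(z-91)
    p1,R1=goal(P,A,197.3); print(P,delta(p0,R0,p1,R1), Ro.from_matrix(R1).as_euler('xyz',degrees=True))
E
```

```text
side (array([  3,   2,  15,  14, 167], dtype=int32), array([363.012, 361.275]), array([375.756, 232.91 ,  91.   ]))
top (array([ 5,  4,  9,  9, 62], dtype=int32), array([444.177, 270.226]), array([375.242, 231.357,  91.   ]))
[219.422 557.938 247.348] [-179.905   -0.008  158.526] 0.1
[219.422 557.938 247.348] [-179.905   -0.008  158.526] 0.1
[219.422 557.938 247.348] [-179.905   -0.008  158.526] 0.1
[373.185 227.025 160.   ] (array([ -4.082,  -1.214, -38.684]), array([-0.264, -0.252,  0.088])) [ 176.614    2.449 -162.845]
[375.128 232.769  77.   ] (array([ -4.082,  -1.214, -38.684]), array([-0.264, -0.246,  0.171])) [ 176.614    2.449 -162.845]
```

Request:
jog_arm --plan '[[[-0.5, -0.1, -4.8], [-0.033, -0.0315, 0.005], 1], [[-1, -0.3, -9.7], [-0.066, -0.063, 0.01], 1], [[-1.5, -0.5, -14.5], [-0.099, -0.0945, 0.02], 0.5], [[-2, -0.6, -19.3], [-0.132, -0.126, 0.03], 0.3], [[-2.5, -0.8, -24.2], [-0.165, -0.1575, 0.045], 0.2], [[-3.1, -0.9, -29], [-0.198, -0.189, 0.06], 0.2], [[-3.6, -1.1, -33.9], [-0.231, -0.22, 0.075], 0.2], [[-4.1, -1.2, -38.7], [-0.264, -0.252, 0.088], 0.2], [[-4.1, -1.2, -38.7], [-0.264, -0.252, 0.088], 0.2], [[-4.1, -1.2, -38.7], [-0.264, -0.252, 0.088], 0.2]]' --force 20

```text
time: 1.35
tool_pos: [373.0, 227.4, 160.4]
tcp_rot: [176.6, 2.4, -162.9]
ft_force: [-0.7, 0.9, 0.1]
finger_gap: 51.6
```

```bash
python3 - <<'E'
from h import *
np.set_printoptions(precision=4,suppress=True)
p,R,s=cur(); print(p,s['tcp_rot'],s['joint_pos'].round(1))
A=np.array([-.0234,-.0692,1]); c=np.array([375.5,232.1,91.])
for z in(112,77): 
    p1,R1=goal(c+A*(z-91),A,197.3); print(p1,delta(p,R,p1,R1))
E
```

```text
[372.9501 227.4035 160.3621] [ 176.5692    2.4271 -162.9484] [ 22.1 -18.7 119.1   3.3  76.9 -85.7]
[375.0086 230.6468 112.    ] (array([ 0.0404, -0.0158, -0.1045]), array([-0.0009, -0.0004,  0.0485]))
[375.8276 233.0688  77.    ] (array([ 0.0404, -0.0158, -0.1045]), array([-0.0009, -0.0004,  0.0836]))
```

Request:
jog_arm --plan '[[[0, 0, 0], [-0.0005, -0.0002, 0.02], 0.2], [[0, 0, -0.1], [-0.0009, -0.0004, 0.04], 0.1], [[0, 0, -0.1], [-0.0009, -0.0004, 0.06], 0.0], [[0, 0, -0.1], [-0.0009, -0.0004, 0.07], 0.0], [[0, 0, -0.1], [-0.0009, -0.0004, 0.07], 0.0]]'

```text
time: 1.98
tool_pos: [374.9, 232.6, 90.2]
tcp_rot: [176.6, 2.4, -162.7]
ft_force: [0.4, 0.5, -0.3]
finger_gap: 42.5
```

```bash
python3 - <<'E'
from h import *
p,d=snapshot("side"); cv2.imwrite("pics/s1.png",cv2.resize(p[290:410,290:450],None,fx=5,fy=5,interpolation=cv2.INTER_CUBIC))
p,R,s=cur(); print(p,s['tcp_rot'],s['ft_force'],s['finger_gap'])
E
```

```text
[375.47977622 232.57925076  90.84381852] [ 176.59329342    2.44409623 -162.67767057] [ 0.3053849  -0.61368008  0.39564229] 42.40501742910214
```

View pics/s1.png

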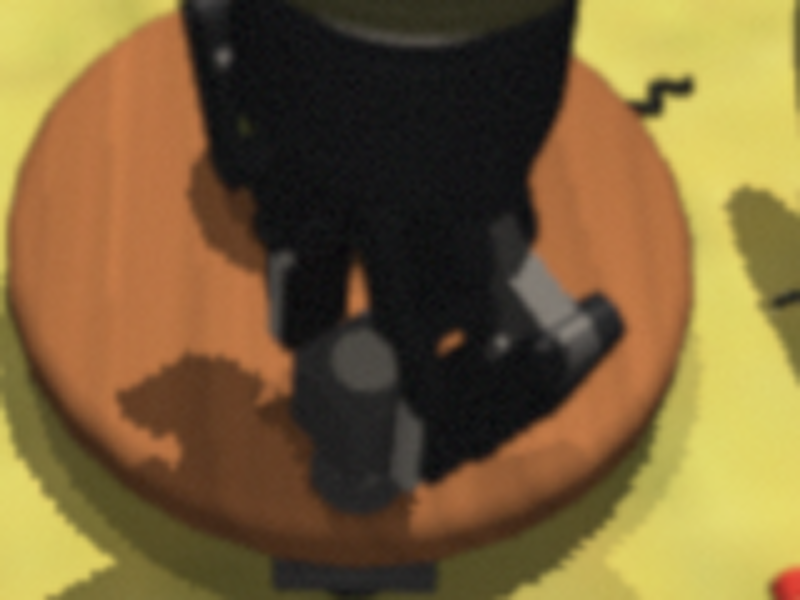

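The crop shows the head's light disc at about (365,360), between the far finger's pad at (285,300) and the near finger's pad at (410,450), with free space on both sides. I'll go down the last 14 mm, then close gently in steps.

Request:
jog_arm --plan '[[[0, 0, 0], [0, 0, 0.005], 0.0], [[0, 0, 0], [0, 0, 0.01], 0.0], [[0, 0, 0], [0, 0, 0.0135], -0.1], [[0, 0, 0], [0, 0, 0.0135], -0.2], [[0, 0, 0], [0, 0, 0.0135], -0.2]]'

```text
time: 2.65
tool_pos: [376.0, 232.9, 77.1]
tcp_rot: [176.6, 2.5, -162.7]
ft_force: [-1.0, 0.7, 0.3]
finger_gap: 34.4
```

```bash
python3 - <<'E'
from h import *
p,d=snapshot("side"); cv2.imwrite("pics/s2.png",cv2.resize(p[290:410,290:450],None,fx=5,fy=5,interpolation=cv2.INTER_CUBIC))
p,R,s=cur(); print(p,s['tcp_rot'],s['ft_force'],s['wrist_torque'],s['finger_gap'])
A=np.array([-.0234,-.0692,1]); c=np.array([375.5,232.1,91.])
p1,R1=goal(c+A*(p[2]-91),A,197.3); print(p1,delta(p,R,p1,R1))
E
```

```text
[376.1034881  232.8918365   77.17994053] [ 176.59683657    2.46301011 -162.73558469] [ 0.17972526 -0.23862167 -0.14440765] [-0.00963783  0.02096246 -0.00414771] 34.098372872418516
[375.82338939 233.05634812  77.17994053] (array([0.0218823 , 0.00746427, 0.10980387]), array([2.18452889e-04, 2.40361967e-04, 4.88028821e-06]))
```

View pics/s2.png

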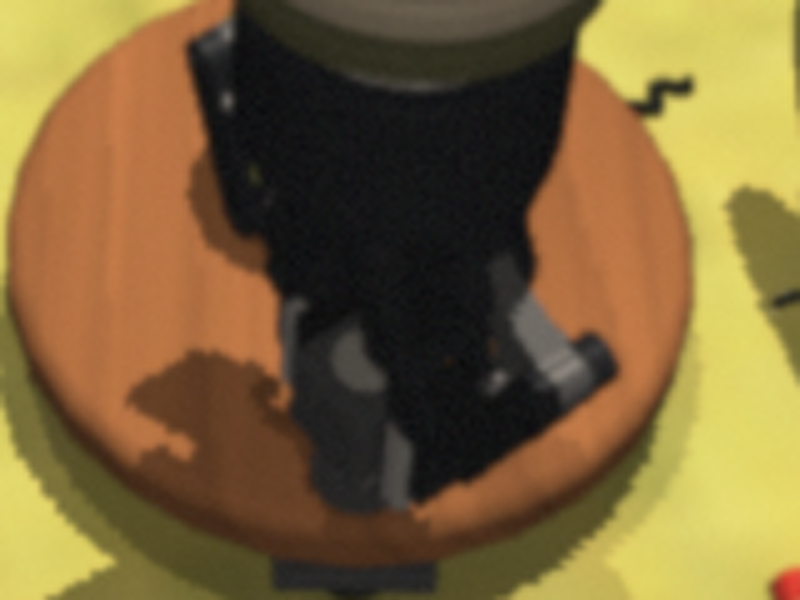

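The head now sits between the pads: the far pad is at (290,335) and the near pad at (398,465). No contact force shows yet.

Request:
jog_arm --plan '[[[0, 0, 0], [0, 0, 0], -0.26], [[0, 0, 0], [0, 0, 0], -0.3], [[0, 0, 0], [0, 0, 0], -0.33]]'

```text
time: 3.08
tool_pos: [376.0, 233.0, 77.2]
tcp_rot: [176.6, 2.5, -162.7]
ft_force: [-0.8, 1.1, -0.0]
finger_gap: 29.0
```

Request:
jog_arm --plan '[[[0, 0, 0], [0, 0, 0], -0.36], [[0, 0, 0], [0, 0, 0], -0.4], [[0, 0, 0], [0, 0, 0], -0.4]]'

```text
time: 3.45
tool_pos: [376.0, 233.1, 77.2]
tcp_rot: [176.6, 2.5, -162.7]
ft_force: [-0.6, 1.2, 1.3]
finger_gap: 27.7
```

```bash
cat >> h.py <<'E'
def turnplan(steps,tilt_vec,yaw0,zh=77):
    """tilt_vec: (gx,gy) gradient of board now; yields rows for clockwise degrees in steps"""
    g=np.array(tilt_vec,float); m=np.linalg.norm(g); u=g/m
    p0,R0=goal([0,0,0],[-g[0],-g[1],1],yaw0)
    for s in steps:
        mm=m-0.0195*np.radians(s); A=[-u[0]*mm,-u[1]*mm,1]
        p1,R1=goal(np.r_[u*zh*(m-mm),0],A,yaw0)
        R1=R1@Ro.from_euler('z',s,degrees=True).as_matrix()
        a,b=delta(p0,R0,p1,R1); print(s,a.round(2),b.round(4))
E
python3 - <<'E'
from h import *
turnplan([8,16,24,32,40,48,56,64,72,80,88],(.0234,.0692),197.3)
E
```

```text
8 [0.13 0.08 7.99] [-0.0001  0.0002  0.    ]
16 [ 0.28  0.15 15.99] [-0.0002  0.0003  0.    ]
24 [ 0.43  0.19 23.98] [-0.0004  0.0005  0.    ]
32 [ 0.59  0.21 31.98] [-0.0005  0.0007  0.0001]
40 [ 0.76  0.22 39.97] [-0.0006  0.0008  0.0001]
48 [ 0.94  0.2  47.97] [-0.0007  0.001   0.0001]
56 [ 1.12  0.16 55.97] [-0.0009  0.0012  0.0001]
64 [ 1.31  0.09 63.96] [-0.001   0.0014  0.0001]
72 [ 1.5  -0.   71.96] [-0.0011  0.0015  0.0001]
80 [ 1.68 -0.12 79.95] [-0.0012  0.0017  0.0002]
88 [ 1.87 -0.27 87.95] [-0.0013  0.0019  0.0002]
```

Request:
jog_arm --plan '[[[0.1, 0.1, 8], [-0.0001, 0.0002, 0], -0.5], [[0.3, 0.15, 16], [-0.0002, 0.0003, 0], -0.5], [[0.4, 0.2, 24], [-0.0004, 0.0005, 0], -0.5], [[0.6, 0.2, 32], [-0.0005, 0.0007, 0.0001], -0.5], [[0.75, 0.2, 40], [-0.0006, 0.0008, 0.0001], -0.5], [[0.75, 0.2, 40], [-0.0006, 0.0008, 0.0001], -0.5]]'

```text
time: 4.2
tool_pos: [376.2, 233.2, 76.9]
tcp_rot: [176.7, -0.2, 157.4]
ft_force: [-1.2, -3.8, 3.7]
finger_gap: 27.9
```

```bash
python3 - <<'E'
from h import *
p,d=snapshot("side"); cv2.imwrite("pics/s3.png",p[200:480,220:560].repeat(2,0).repeat(2,1))
p,R,s=cur(); print(p,s['tcp_rot'],s['ft_force'],s['wrist_torque'],s['finger_gap'],s['joint_pos'].round(1))
E
```

```text
[376.19353485 233.23671564  76.9381629 ] [176.65190339  -0.22439841 157.52583553] [-1.14739966 -4.6756023   4.20553551] [-1.0144296   0.40246046 -0.00236376] 27.516032671465315 [ 23.2 -11.  122.    2.7  66.7 -45.4]
```

View pics/s3.png

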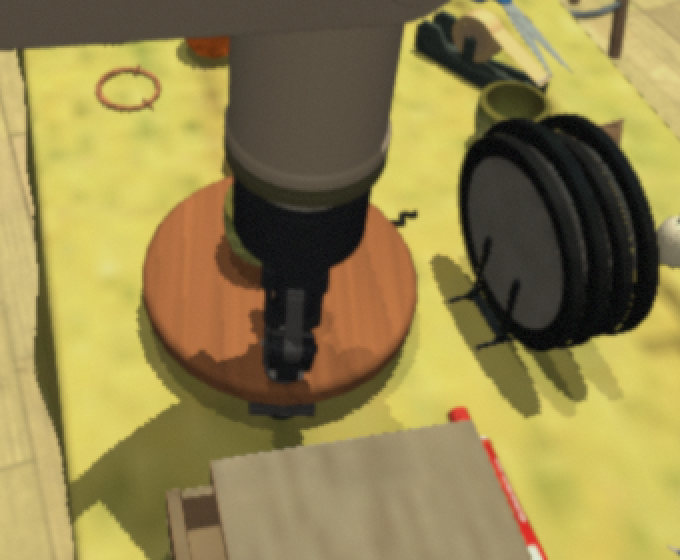

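```bash
cat >> h.py <<'E'
def plane(P,th):
    for _ in range(6):
        X=np.c_[P[:,:2]-[401,313],np.ones(len(P))]; a=np.linalg.lstsq(X,P[:,2],rcond=None)[0]
        r=abs(P[:,2]-X@a); P=P[r<th]
    return a,len(P)
def tilt(n,p=None,d=None):
    if p is None: p,d=snapshot(n)
    C=cloud(n,d); hsv=cv2.cvtColor(p,cv2.COLOR_BGR2HSV)
    q=np.hypot(C[...,0]-401,C[...,1]-313)
    t,nt=plane(C[(d>0)&(q>115)&(q<330)&(abs(C[...,2])<12)&(hsv[...,0]>20)&(hsv[...,0]<32)],2.5)
    m=(hsv[...,0]<14)&(hsv[...,1]>90)&(C[...,2]>30)&(C[...,2]<60)&(d>0)&(q<110)
    m=cv2.erode(m.astype(np.uint8),np.ones((5,5)))>0
    b,nb=plane(C[m],2.5)
    g=b-t; mag=np.hypot(g[0],g[1])
    print(n,"grad",g[:2].round(4),"mag",mag.round(4),"rad left",(mag/.0195).round(2),"dir",np.degrees(np.arctan2(g[1],g[0])).round(1),"h",g[2].round(2),nb,"table",t.round(4)); return g,C,hsv
def outline(n,p,C=None):
    """plinth board ellipse -> centre on z=46"""
    hsv=cv2.cvtColor(p,cv2.COLOR_BGR2HSV); m=((hsv[...,0]<14)&(hsv[...,1]>90)).astype(np.uint8)
    k,l,s,c=cv2.connectedComponentsWithStats(m); i=1+np.argmax(s[1:,4])
    pts=np.argwhere(l==i)[:,::-1].astype(float); return pts
E
python3 - <<'E'
from h import *
for n in("side","top"): tilt(n,cv2.imread(f"pics/{n}0.png"),np.load(n+"0.npy"))
for n in("side","top"): tilt(n)
E
```

```text
side grad [0.0234 0.0696] mag 0.0734 rad left 3.77 dir 71.4 h 45.92 6868 table [ 2.000e-04 -1.400e-03  8.616e-01]
top grad [0.0217 0.0677] mag 0.0711 rad left 3.64 dir 72.2 h 46.0 3290 table [-6.0000e-04  6.0000e-04  1.0735e+00]
side grad [0.0195 0.0582] mag 0.0614 rad left 3.15 dir 71.5 h 45.75 5410 table [ 3.000e-04 -1.400e-03  8.603e-01]
top grad [0.0148 0.058 ] mag 0.0598 rad left 3.07 dir 75.6 h 45.82 3064 table [-0.0000e+00  5.0000e-04  1.0103e+00]
```

```bash
python3 - <<'E'
from h import *
turnplan([8,16,24,32,40,48],(.019,.0565),157.3)
E
```

```text
8 [ 0.15 -0.02  8.  ] [0.     0.0002 0.    ]
16 [ 0.31 -0.07 16.  ] [0.     0.0004 0.    ]
24 [ 0.45 -0.13 24.  ] [0.     0.0006 0.    ]
32 [ 0.59 -0.22 32.  ] [0.0001 0.0008 0.    ]
40 [ 0.72 -0.32 40.  ] [0.0001 0.001  0.0001]
48 [ 0.85 -0.45 48.  ] [0.0001 0.0013 0.0001]
```

Request:
jog_arm --plan '[[[0.15, 0, 8], [0, 0, 0], -0.5], [[0.3, -0.05, 16], [0, 0.0001, -0.0001], -0.5], [[0.45, -0.15, 24], [0, 0.0002, -0.0002], -0.5], [[0.6, -0.2, 32], [0, 0.0004, -0.0003], -0.5], [[0.7, -0.3, 40], [0, 0.0006, -0.0003], -0.5], [[0.85, -0.45, 48], [0, 0.0008, -0.0003], -0.5], [[0.85, -0.45, 48], [0, 0.0008, -0.0003], -0.5]]'

```text
time: 5.22
tool_pos: [375.7, 233.9, 76.8]
tcp_rot: [178.6, -1.9, 109.4]
ft_force: [-3.9, -4.3, 4.3]
finger_gap: 28.0
```

```bash
python3 - <<'E'
from h import *
for n in("side","top"): tilt(n)
p,R,s=cur(); print(p,s['tcp_rot'],s['ft_force'],s['wrist_torque'],s['finger_gap'],s['joint_pos'].round(1))
E
```

```text
side grad [0.0149 0.0431] mag 0.0456 rad left 2.34 dir 70.9 h 45.55 3882 table [ 2.000e-04 -1.400e-03  8.608e-01]
top grad [0.0122 0.0396] mag 0.0414 rad left 2.13 dir 72.9 h 45.75 3192 table [-1.000e-04  8.000e-04  9.755e-01]
[375.73413358 233.88075168  76.79632724] [178.5974308   -1.92867893 109.51115243] [-4.23059622 -4.81973228  3.94494836] [-1.05918477  0.76367299  0.00812965] 28.010722603345293 [ 23.8 -10.2 121.3   2.   67.3   3.6]
```

Request:
jog_arm --plan '[[[0.85, -0.45, 0], [0, 0, 0], -0.3], [[0, 0, 0], [0, 0, 0], -0.2], [[0, 0, 0], [0, 0, 0], 0], [[0, 0, 0], [0, 0, 0], 0]]'

```text
time: 5.82
tool_pos: [376.6, 234.6, 77.4]
tcp_rot: [178.4, -2.0, 109.4]
ft_force: [0.2, -0.2, 0.0]
finger_gap: 42.7
```

```bash
python3 - <<'E'
from h import *
for n in("side","top"):
    p,d=snapshot(n); np.save(f"{n}4.npy",d);cv2.imwrite(f"pics/{n}4.png",p); tilt(n,p,d)
    if n=="side": cv2.imwrite("pics/s4.png",cv2.resize(p[290:410,290:450],None,fx=5,fy=5,interpolation=cv2.INTER_CUBIC))
p,R,s=cur(); print(p,s['tcp_rot'],s['ft_force'],s['wrist_torque'],s['finger_gap'],s['joint_pos'].round(1))
E
```

```text
side grad [0.0158 0.044 ] mag 0.0468 rad left 2.4 dir 70.3 h 45.61 3539 table [ 2.000e-04 -1.400e-03  8.558e-01]
top grad [0.011  0.0409] mag 0.0423 rad left 2.17 dir 74.9 h 45.69 3037 table [-3.0000e-04  7.0000e-04  1.0028e+00]
[376.66330361 234.59272555  77.44131131] [178.44919669  -1.97377642 109.37483889] [-0.21396017  0.1662885  -0.02277293] [-0.05988032 -0.04322771 -0.01114717] 42.839492635891034 [ 23.8 -10.2 121.3   2.   67.2   3.7]
```

View pics/s4.png

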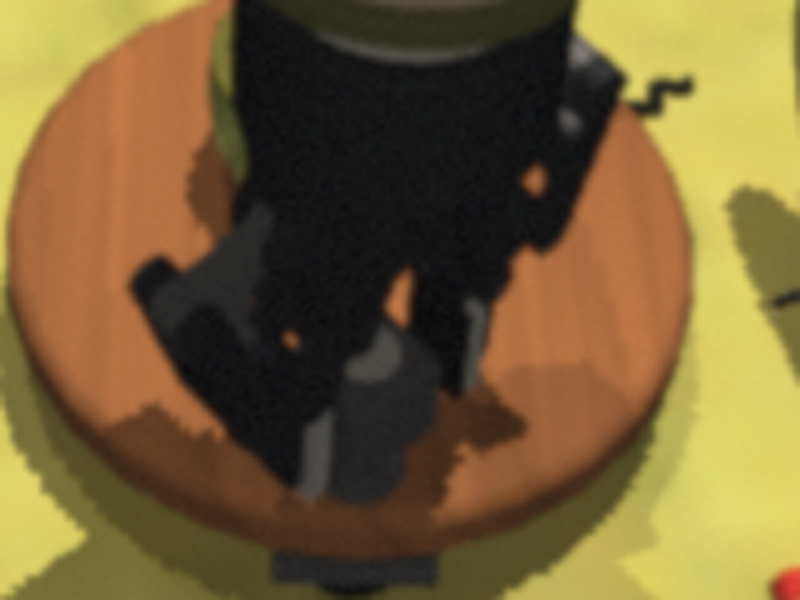

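The crop shows the open jaws round the head: disc at (373,352), left pad at (318,455), right pad at (473,345). The plinth hasn't visibly moved. Next I'll regrip and see whether the side force comes back.

Request:
jog_arm --plan '[[[0, 0, 0], [0, 0.0003, -0.0003], -0.15], [[0, 0, 0], [0, 0.0003, -0.0003], -0.25], [[0, 0, 0], [0, 0.0003, -0.0003], -0.32], [[0, 0, 0], [0, 0.0003, -0.0003], -0.36], [[0, 0, 0], [0, 0.0003, -0.0003], -0.4], [[0, 0, 0], [0, 0.0003, -0.0003], -0.4]]'

```text
time: 6.68
tool_pos: [376.1, 234.4, 77.5]
tcp_rot: [178.6, -2.0, 109.4]
ft_force: [-5.1, -1.9, 4.5]
finger_gap: 28.0
```

```bash
python3 - <<'E'
from h import *
p,R,s=cur(); print(p,s['tcp_rot'],s['ft_force'],s['wrist_torque'],s['finger_gap'],s['joint_pos'].round(1))
turnplan([8,16,24,32,40,48,56,64],(.0133,.0405),109.4)
E
```

```text
[376.10362305 234.37483223  77.47602532] [178.57849921  -1.96510279 109.37483945] [-5.1220807  -1.8713767   4.46311573] [-0.41101215  0.97081352  0.02479438] 27.9936113647542 [ 23.8 -10.1 121.2   2.   67.4   3.7]
8 [ 0.09 -0.13  8.  ] [0.0002 0.0001 0.    ]
16 [ 0.15 -0.27 16.01] [0.0003 0.0003 0.    ]
24 [ 0.2  -0.42 24.01] [0.0005 0.0004 0.    ]
32 [ 0.23 -0.59 32.01] [0.0007 0.0005 0.    ]
40 [ 0.24 -0.76 40.01] [0.0008 0.0006 0.    ]
48 [ 0.23 -0.94 48.01] [0.001  0.0008 0.0001]
56 [ 0.19 -1.12 56.02] [0.0012 0.0009 0.0001]
64 [ 0.13 -1.31 64.02] [0.0013 0.001  0.0001]
```

Request:
jog_arm --plan '[[[0, 0, 0], [0, -0.0005, -0.0002], -0.4], [[0, 0, 0], [0, -0.0009, -0.0004], -0.4], [[0, 0, 0], [0, -0.0009, -0.0004], -0.4]]'

```text
time: 7.05
tool_pos: [375.8, 234.3, 77.8]
tcp_rot: [178.5, -2.0, 109.4]
ft_force: [-2.2, 0.3, -1.0]
finger_gap: 27.8
```

Request:
jog_arm --plan '[[[0.1, -0.1, 8], [0.0001, 0, 0], -0.5], [[0.15, -0.3, 16], [0.0003, 0, 0], -0.5], [[0.2, -0.4, 24], [0.0004, 0.0001, 0], -0.5], [[0.2, -0.6, 32], [0.0005, 0.0002, 0], -0.5], [[0.25, -0.75, 40], [0.0007, 0.0003, 0], -0.5], [[0.25, -0.95, 48], [0.0008, 0.0004, 0], -0.5], [[0.2, -1.1, 56], [0.001, 0.0005, 0], -0.5], [[0.15, -1.3, 64], [0.0011, 0.0006, 0], -0.5], [[0.15, -1.3, 64], [0.0011, 0.0006, 0], -0.5]]'

```text
time: 8.18
tool_pos: [375.5, 235.6, 77.5]
tcp_rot: [-179.4, -1.1, 45.4]
ft_force: [-3.6, 1.4, -2.0]
finger_gap: 27.9
```

```bash
python3 - <<'E'
from h import *
for n in("side","top"): tilt(n)
p,R,s=cur(); print(p,s['tcp_rot'],s['ft_force'],s['wrist_torque'],s['finger_gap'],s['joint_pos'].round(1))
turnplan([8,16,24,32,40,48,56,64],(.0065,.0196),45.4)
E
```

```text
side grad [0.0067 0.0244] mag 0.0253 rad left 1.3 dir 74.6 h 45.34 2821 table [ 2.000e-04 -1.500e-03  8.591e-01]
top grad [0.0021 0.0186] mag 0.0188 rad left 0.96 dir 83.7 h 45.45 3125 table [-1.000e-04  6.000e-04  9.818e-01]
[375.71064831 235.52309043  77.66235421] [-179.39679128   -1.07426993   45.51934781] [-3.73475406  1.29348636 -3.64267633] [0.12817939 0.63655904 0.0068266 ] 27.53967681721709 [ 24.7  -9.2 120.3   1.   68.1  68.8]
8 [-0.08 -0.13  8.  ] [ 0.0002 -0.0001  0.    ]
16 [-0.18 -0.26 16.  ] [ 0.0004 -0.0002  0.    ]
24 [-0.29 -0.37 24.  ] [ 0.0006 -0.0003  0.    ]
32 [-0.43 -0.47 32.  ] [ 0.0008 -0.0004  0.    ]
40 [-0.57 -0.55 40.  ] [ 0.0009 -0.0005  0.    ]
48 [-0.74 -0.62 47.99] [ 0.0011 -0.0006  0.    ]
56 [-0.92 -0.66 55.99] [ 0.0013 -0.0006  0.    ]
64 [-1.12 -0.69 63.99] [ 0.0015 -0.0007  0.    ]
```

Request:
jog_arm --plan '[[[-0.1, -0.1, 8], [0.0001, 0, 0], -0.5], [[-0.2, -0.25, 16], [0.0002, 0.0001, 0], -0.5], [[-0.3, -0.35, 24], [0.0004, 0.0001, 0], -0.5], [[-0.4, -0.45, 32], [0.0005, 0.0001, 0], -0.5], [[-0.55, -0.55, 40], [0.0006, 0.0001, 0], -0.5], [[-0.55, -0.55, 40], [0.0006, 0.0001, 0], -0.5], [[-0.55, -0.55, 40], [0.0006, 0.0001, 0], -0.3], [[-0.55, -0.55, 40], [0.0006, 0.0001, 0], -0.1], [[-0.55, -0.55, 40], [0.0006, 0.0001, 0], 0.1], [[-0.55, -0.55, 40], [0.0006, 0.0001, 0], 0.1]]'

```text
time: 9.52
tool_pos: [377.0, 235.9, 78.4]
tcp_rot: [-179.5, -0.2, 5.4]
ft_force: [1.5, -0.8, 0.1]
finger_gap: 46.8
```

Request:
jog_arm --plan '[[[0, 0, 0], [0, 0, -0.02], 0.1], [[0, 0, 0], [0, 0, -0.06], 0.2], [[0, 0, 0], [0, 0, -0.12], 0.2], [[0, 0, 0], [0, 0, -0.17], 0.2], [[0, 0, 0], [0, 0, -0.17], 0.2]]'

```text
time: 10.15
tool_pos: [378.8, 235.6, 253.4]
tcp_rot: [-179.4, -0.7, 5.4]
ft_force: [1.0, 0.2, -0.9]
finger_gap: 51.0
```

```bash
python3 - <<'E'
from h import *
for n in("side","top"):
    p,d=snapshot(n); np.save(f"{n}5.npy",d);cv2.imwrite(f"pics/{n}5.png",p); tilt(n,p,d)
    if n=="side": cv2.imwrite("pics/s5.png",p[200:480,220:560].repeat(2,0).repeat(2,1))
p,R,s=cur(); print(p,s['tcp_rot'],s['ft_force'],s['finger_gap'],s['joint_pos'].round(1))
E
```

```text
side grad [0.003  0.0093] mag 0.0097 rad left 0.5 dir 71.9 h 45.25 6318 table [ 2.000e-04 -1.500e-03  8.564e-01]
top grad [-0.0013  0.0079] mag 0.008 rad left 0.41 dir 99.3 h 45.45 3244 table [-1.0000e-04  6.0000e-04  1.0018e+00]
[376.60872453 234.58627653 248.33998206] [-179.51855286   -0.24227785    5.35295462] [-1.79494728 -0.68234092 -0.8714238 ] 50.9859560747293 [ 25.  -18.  109.2   0.4  88.4 109.6]
```

View pics/s5.png

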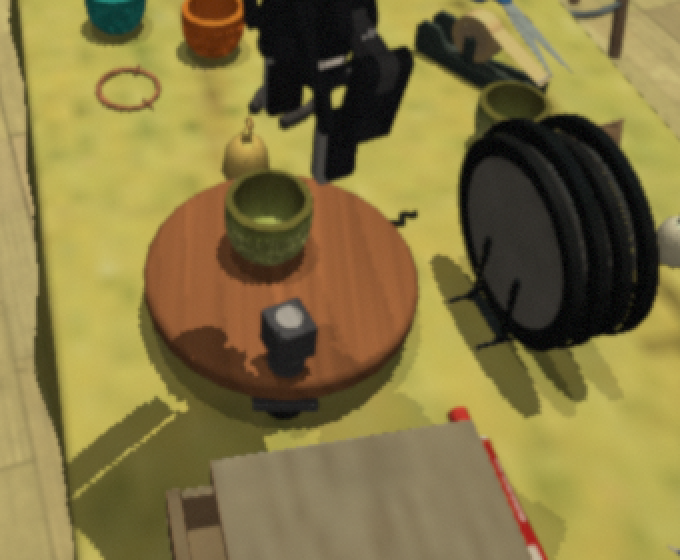

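The side crop shows the free screw head at (288,330). The cup is upright on the plinth at (268,215) and the bell is undisturbed at (246,155). About 0.43 rad is left, so I'll refine that, along with the head's pose, by averaging several frames.

```bash
cat >> h.py <<'E'
from scipy.ndimage import binary_erosion
def fine(n,N=4,imgs=None,verbose=True):
    S=imgs or [snapshot(n) for _ in range(N)]
    p=S[0][0]; D=np.stack([x[1] for x in S]).astype(float); D[D==0]=np.nan
    d=np.nan_to_num(np.nanmedian(D,0)); C=cloud(n,d); hsv=cv2.cvtColor(p,cv2.COLOR_BGR2HSV)
    q=np.hypot(C[...,0]-401,C[...,1]-313)
    out=[]
    for R in (95,):
        m=(hsv[...,0]<14)&(hsv[...,1]>90)&(q<R)&(C[...,2]>30)&(C[...,2]<60)&(d>0)
        m=binary_erosion(m,iterations=3); P=C[m]
        b,nb=plane(P,4)
        tt=[]
        for lim in(180,250,330):
            t,nt=plane(C[(d>0)&(q>115)&(q<lim)&(abs(C[...,2])<12)&(hsv[...,0]>20)&(hsv[...,0]<32)],3); tt.append(t[:2])
        u=np.array([.316,.949]); v=np.array([.949,-.316])
        print(n,"board grad along y,x:",(b[:2]@u).round(4),(b[:2]@v).round(4),"table:",[( (t@u).round(4),(t@v).round(4)) for t in tt],nb,"h",b[2].round(2))
    top=(np.hypot(C[...,0]-376,C[...,1]-235)<28)&(d>0)&(C[...,2]>84); T=C[top]
    print(" head",len(T),cv2.minAreaRect(T[:,:2].astype(np.float32)),"z",np.median(T[:,2]).round(2),"disc",disc(n,p,guess=(376,236))[2].round(1))
    return C,hsv
E
python3 - <<'E'
from h import *
for n in("side","top"): fine(n,imgs=[(cv2.imread(f"pics/{n}0.png"),np.load(n+"0.npy"))])
for n in("side","top"): fine(n,5)
E
```

```text
side board grad along y,x: 0.0701 0.0011 table: [(np.float64(-0.0023), np.float64(0.0007)), (np.float64(-0.0015), np.float64(0.0006)), (np.float64(-0.0013), np.float64(0.0007))] 6148 h 46.8
 head 496 ((374.2599182128906, 230.65487670898438), (27.994150161743164, 28.284141540527344), 17.520925521850586) z 91.73 disc [375.8 232.9  91. ]
top board grad along y,x: 0.0725 -0.0023 table: [(np.float64(0.0002), np.float64(-0.0009)), (np.float64(0.0002), np.float64(-0.0009)), (np.float64(0.0003), np.float64(-0.0008))] 3736 h 47.1
 head 223 ((375.05291748046875, 232.42579650878906), (28.104522705078125, 29.846277236938477), 17.098873138427734) z 92.48 disc [375.2 231.4  91. ]
side board grad along y,x: 0.0061 0.0003 table: [(np.float64(-0.0024), np.float64(0.0006)), (np.float64(-0.0016), np.float64(0.0006)), (np.float64(-0.0013), np.float64(0.0007))] 6504 h 46.13
 head 2026 ((374.2386474609375, 234.81051635742188), (35.30687713623047, 55.45691680908203), 6.253383636474609) z 279.54 disc [377.6 239.6  91. ]
top board grad along y,x: 0.0077 -0.0026 table: [(np.float64(0.0003), np.float64(-0.0014)), (np.float64(0.0002), np.float64(-0.0012)), (np.float64(0.0002), np.float64(-0.0008))] 4472 h 46.5
 head 2326 ((375.9842529296875, 234.7917022705078), (55.21435546875, 55.58782958984375), 43.088199615478516) z 639.38 disc [376.7 236.8  91. ]h.py:69: RuntimeWarning: All-NaN slice encountered
  d=np.nan_to_num(np.nanmedian(D,0)); C=cloud(n,d); hsv=cv2.cvtColor(p,cv2.COLOR_BGR2HSV)
```

```bash
python3 - <<'E'
from h import *
for n in("side","top"):
    d=np.load(n+"5.npy");C=cloud(n,d);p=cv2.imread(f"pics/{n}5.png")
    k=(np.hypot(C[...,0]-376,C[...,1]-236)<30)&(d>0)&(C[...,2]>86)&(C[...,2]<98);T=C[k]
    print(n,len(T),cv2.minAreaRect(T[:,:2].astype(np.float32)),T[:,:2].mean(0))
    print(disc(n,p,guess=(377,237.5)))
    if n=="top": cv2.imwrite("pics/t5.png",cv2.resize(p[200:320,340:500],None,fx=5,fy=5,interpolation=cv2.INTER_CUBIC))
p,R,s=cur(); print(p,s['tcp_rot'])
for z in(130,78):
    A=np.array([-.0025,-.0074,1]); c=np.array([377,237,78.])
    p1,R1=goal(c+A*(z-78),A,5.4); print(p1,delta(p,R,p1,R1))
E
```

```text
side 448 ((378.1040954589844, 235.14720153808594), (28.42352867126465, 29.872453689575195), 6.534142017364502) [377.23055243 233.4013863 ]
(array([  0,   0,  18,  16, 221], dtype=int32), array([362.77375566, 356.40723982]), array([378.24203246, 240.13699736,  91.        ]))
top 172 ((376.8120422363281, 236.79586791992188), (24.78499412536621, 28.451473236083984), 4.992589473724365) [375.46977776 237.40215723]
(array([ 6,  5,  9,  9, 63], dtype=int32), array([441.57142857, 268.95238095]), array([377.60594655, 236.37129453,  91.        ]))
[376.20626868 234.42889016 247.71188564] [-1.79551646e+02 -1.37444291e-01  5.33774740e+00]
[376.87   236.6152 130.    ] (array([-0.03956191,  0.04459334, -0.06128603]), array([ 0.00058186, -0.00119389,  0.11772657]))
[377. 237.  78.] (array([-0.03956191,  0.04459334, -0.06128603]), array([ 0.00062235, -0.001158  ,  0.16972813]))
```

View pics/t5.png

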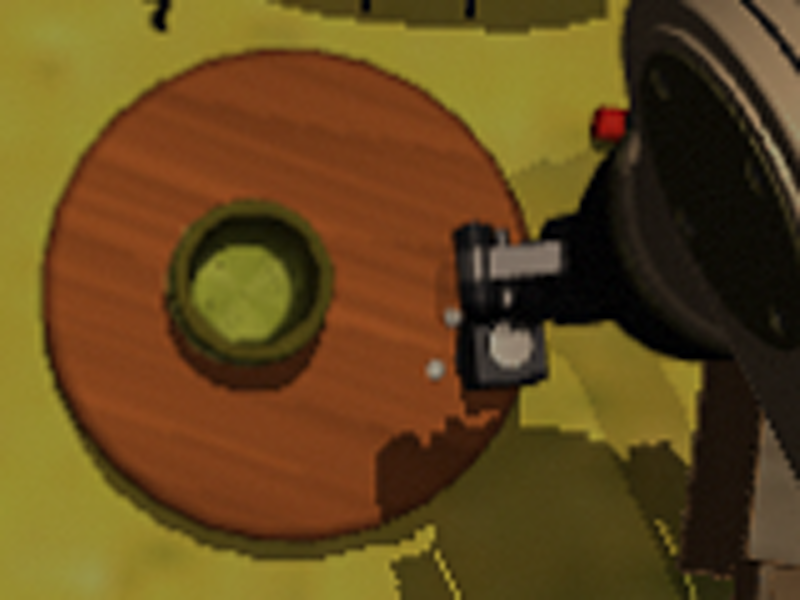

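The top crop shows the head's disc at (511,343), clear of the raised gripper, and the cup at (245,290). The head centre is about (377.3, 236.4) and its yaw is still about 5.5°. I'll go down, regrip and turn the last 23°.

Request:
jog_arm --plan '[[[0, 0, 0], [0.0008, -0.0006, 0.05], 0.1], [[0, 0, 0], [0.0008, -0.0006, 0.1], 0.0], [[0, 0, 0], [0.0008, -0.0006, 0.135], 0.0], [[0, 0, 0], [0.0008, -0.0006, 0.155], 0.0], [[0, 0, 0], [0.0008, -0.0006, 0.1695], 0.0], [[0, 0, 0], [0.0008, -0.0006, 0.1695], -0.1], [[0, 0, 0], [0.0008, -0.0006, 0.1695], -0.2]]'

```text
time: 11.62
tool_pos: [378.2, 236.9, 79.6]
tcp_rot: [-179.5, -0.3, 5.3]
ft_force: [0.6, -0.4, -0.1]
finger_gap: 34.5
```

Request:
jog_arm --plan '[[[0, 0, 0], [0, 0, 0], -0.25], [[0, 0, 0], [0, 0, 0], -0.3], [[0, 0, 0], [0, 0, 0], -0.34], [[0, 0, 0], [0, 0, 0], -0.38], [[0, 0, 0], [0, 0, 0], -0.4]]'

```text
time: 12.25
tool_pos: [377.7, 236.7, 79.0]
tcp_rot: [-179.5, -0.2, 5.3]
ft_force: [0.0, 0.1, 4.7]
finger_gap: 27.5
```

Request:
jog_arm --plan '[[[-0.1, 0, 6], [0, -0.0001, -0.0001], -0.5], [[-0.2, 0, 12], [0.0001, -0.0002, -0.0002], -0.5], [[-0.3, -0.1, 18], [0.0001, -0.0003, -0.0003], -0.5], [[-0.4, -0.1, 24], [0.0001, -0.0004, -0.0003], -0.5], [[-0.4, -0.1, 24], [0.0001, -0.0004, -0.0003], -0.5], [[-0.4, -0.1, 24], [0.0001, -0.0004, -0.0003], -0.3], [[-0.4, -0.1, 24], [0.0001, -0.0004, -0.0003], -0.1], [[-0.4, -0.1, 24], [0.0001, -0.0004, -0.0003], 0.1], [[-0.4, -0.1, 24], [0.0001, -0.0004, -0.0003], 0.1]]'

```text
time: 13.38
tool_pos: [377.4, 236.9, 78.8]
tcp_rot: [-179.9, 0.1, -18.6]
ft_force: [-0.7, -0.6, -0.2]
finger_gap: 47.1
```

Request:
jog_arm --plan '[[[0, 0, 0], [0, 0, -0.02], 0.1], [[0, 0, 0], [0, 0, -0.06], 0.1], [[0, 0, 0], [0, 0, -0.12], 0.2], [[0, 0, 0], [0, 0, -0.17], 0.2], [[0, 0, 0], [0, 0, -0.17], 0.2], [[0, 0, 0], [0, 0, -0.17], 0.2]]'

```text
time: 14.12
tool_pos: [377.4, 236.6, 248.4]
tcp_rot: [-179.9, 0.1, -18.7]
ft_force: [0.2, -0.1, 0.3]
finger_gap: 50.9
```

```bash
python3 - <<'E' 2>/dev/null
from h import *
for n in("side","top"):
    S=[snapshot(n) for _ in range(5)]; p,d=S[0]; np.save(f"{n}6.npy",d);cv2.imwrite(f"pics/{n}6.png",p)
    fine(n,imgs=S)
    C=cloud(n,d);k=(np.hypot(C[...,0]-376,C[...,1]-236)<30)&(d>0)&(C[...,2]>86)&(C[...,2]<98);T=C[k]
    print(cv2.minAreaRect(T[:,:2].astype(np.float32)))
    print(disc(n,p,guess=(377,237.5)))
p,R,s=cur(); print(p,s['tcp_rot'],s['ft_force'],s['time'],s['joint_pos'].round(1))
E
```

```text
side board grad along y,x: -0.0015 0.0005 table: [(np.float64(-0.0023), np.float64(0.0005)), (np.float64(-0.0016), np.float64(0.0005)), (np.float64(-0.0013), np.float64(0.0007))] 6525 h 46.11
 head 1100 ((377.7682189941406, 234.27760314941406), (55.49763870239258, 39.009952545166016), 70.71592712402344) z 316.48 disc [379.9 239.2  91. ]
((378.2052917480469, 235.26998901367188), (28.004356384277344, 28.116268157958984), 70.93875885009766)
(array([  0,   0,  19,  16, 217], dtype=int32), array([364.26267281, 355.9124424 ]), array([380.3301203 , 240.28767601,  91.        ]))
top board grad along y,x: 0.0003 -0.0034 table: [(np.float64(0.0001), np.float64(-0.0012)), (np.float64(0.0002), np.float64(-0.001)), (np.float64(0.0002), np.float64(-0.0007))] 4378 h 46.42
 head 2399 ((376.2843322753906, 234.87171936035156), (55.499568939208984, 55.31260299682617), 26.486412048339844) z 640.16 disc [378.5 237.1  91. ]
((379.0639343261719, 237.70681762695312), (28.26848793029785, 28.557981491088867), 72.6673812866211)
(array([ 5,  4,  9, 10, 66], dtype=int32), array([441.21212121, 268.5       ]), array([378.46588492, 237.05784893,  91.        ]))
[377.43809407 236.65418416 248.59014776] [-1.79939781e+02  7.05125872e-02 -1.86612346e+01] [-0.07106115  0.64275812 -0.57614586] 14.625 [ 2.540e+01 -1.720e+01  1.085e+02  1.000e-01  8.870e+01  1.341e+02]
```

The board now matches the table to within 0.001 rad in both cameras along y. Before handing in I'll check that the plinth, cup and bell are where they started.

```bash
python3 - <<'E' 2>/dev/null
from h import *
for i in(0,6):
  for n in("side","top"):
    d=np.load(f"{n}{i}.npy");C=cloud(n,d);p=cv2.imread(f"pics/{n}{i}.png");hsv=cv2.cvtColor(p,cv2.COLOR_BGR2HSV)
    q=np.hypot(C[...,0]-401,C[...,1]-313)
    r=cv2.minEnclosingCircle(C[(hsv[...,0]<14)&(hsv[...,1]>90)&(q<120)&(C[...,2]>33)&(C[...,2]<60)&(d>0)][:,:2].astype(np.float32))
    B=C[(np.hypot(C[...,0]-430,C[...,1]-458)<40)&(C[...,2]>18)&(C[...,2]<70)&(d>0)]
    G=C[(np.hypot(C[...,0]-398,C[...,1]-330)<45)&(C[...,2]>85)&(C[...,2]<110)&(d>0)]
    print(i,n,"plinth",np.round(r[0],1),round(r[1],1),"bell",B.mean(0).round(1),B[:,2].max().round(1),"cup",G.mean(0).round(1),np.round(cv2.minEnclosingCircle(G[:,:2].astype(np.float32))[0],1))
p=cv2.imread("pics/side6.png"); cv2.imwrite("pics/s6.png",p[200:480,220:560].repeat(2,0).repeat(2,1))
E
```

```text
0 side plinth [402.5 309. ] 98.7 bell [428.8 456.1  30.5] 58.4 cup [398.5 328.4  94. ] [398.7 330.7]
0 top plinth [402.8 314. ] 99.3 bell [430.  463.1  31.9] 60.6 cup [398.  333.   96.3] [399.6 332.7]
6 side plinth [404.2 311.3] 99.1 bell [428.7 456.   30.4] 58.4 cup [397.5 330.5  92.7] [401.8 334.9]
6 top plinth [404.3 315.3] 99.2 bell [430.  463.1  31.6] 60.0 cup [401.1 337.7  95.1] [402.3 337.8]
```

View pics/s6.png

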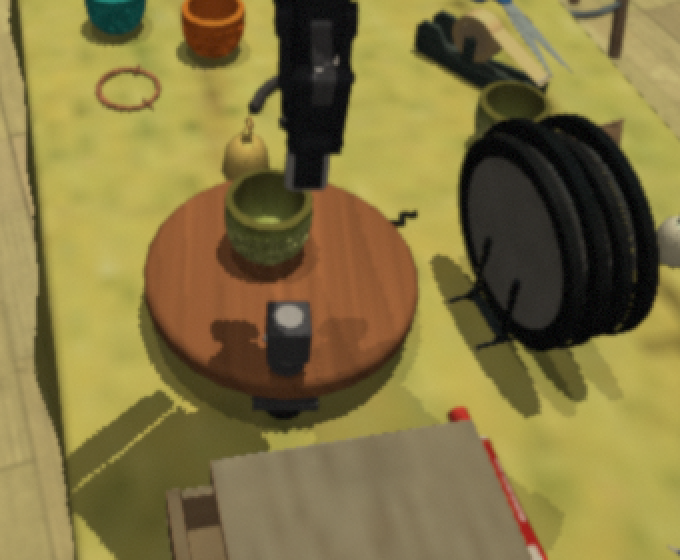

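The final crop shows the plinth level, with the cup standing on it at (268,215). The bell is unmoved at (246,155), and the gripper is clear above everything. Handing in.

```bash
python3 -c "
from bench import *
print(hand_in()); print(sense()['time'])"
```

```text
the job is handed in; nothing more can be done
None
the job is handed in; nothing more can be done
```

I turned the foot screw clockwise about 3.7 rad (212°) in three grips. I then raised the gripper clear and handed the job in at about 14.6 s, with no verdict reported.

**Level:** the tilt at the start was about 0.072 rad. In the last frames the board and table slopes along the lean agree to within about 0.001 rad in both cameras, so about 0.05 rad of screw at most should be left.

**Cross-slope:** here the two cameras disagree slightly. The side camera reads about 0 and the top camera about -0.002 rad. The top camera already read about -0.0014 while the board was still leaning, so I took this as camera bias.

**Firmness:** I judged the plinth firm from it being level and did not press on it to test for rocking.

**Plinth, cup and bell:**
- The plinth's centre moved about 2 to 3 mm in the images, close to the roughly 3 mm that levelling alone should give.
- The cup still stands on the plinth and moved only about 5 mm, mostly with the board as it levelled.
- The bell is unmoved to within 0.1 mm sideways.

**Forces:** the side force on the wrist reached about 6.5 N during the first grip because I was about 1 mm off-centre. I released, re-centred and carried on. No reading came near the force limits.

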